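# Lock the moisture filter into the airbrush air manifold

### The arm

A 7-joint arm with a two-finger parallel gripper is mounted at the origin on the work surface. World frame = base frame: x ahead of the robot, y to its left, z up, the work surface at z = 0. Lengths are in m, angles in rad, forces in N, time in s.
With the tool pointing down it reaches from about 0.425 to 1.025 m from the base axis. Payload 9.4 kg.
Tool frame: the origin (TCP) lies between the finger pads, 19 mm behind the fingertips; this is the grasp point; z points along the fingers, y is the line along which they close (so a half turn about z gives the same grasp; the last joint's range is limited). The gripper opens to 85 mm and grips with 20 to 120 N. Pads are 22 mm wide; open, the fingers measure 114 mm over their backs; the gripper's body (76 mm by 85 mm) begins 54 mm behind the grasp point. The pads swing forward as they close: fully open they stand 13 mm farther back than shut.
Start: joints at [1.1, 0.599, -0.003, 1.599, 0.002, 0.943, -0.08], TCP at [0.278, -0.67, 0.25] pointing down, gripper open.
Joint ranges: [-2.57, 2.57], [-0.35, 1.97], [-1.29, 1.29], [0.11, 2.56], [-1.05, 4.19], [0.11, 1.86], [-2.63, 2.63]. Speed limits (rad/s): [2.22, 2.22, 3.01, 3.01, 3.14, 3.14, 3.14].

### API

Orientations are given as a unit quaternion [x, y, z, w].
In Python, from workcell import * gives the robot as it stands.
- The arm moves only by the tool send_rows, never from a script. Its argument "deltas" is a list of rows, each an object of numbers: "tx", "ty", "tz": the shift along the world's x, y, z in m; "spin": the turn about the world's z in degrees; "grip": the opening in per cent of the stroke, from 0 (shut) to 100 (fully open). A call has 1 to 10 rows; each row is the pose to reach, as a shift and turn from the pose commanded when the call began; what a row does not reach only later rows make up. A row lasts 1/10 s, in which the tool goes at most 50 mm and 8.59 degrees, less where a joint would pass 70% of its speed; a pose out of reach is approached as far as the arm can. A call with a gripper value outside its range is refused whole. The fingers move at their own pace and stop on an object; "force" is the grip in N (left out, the last holds). Time passes only in rows, so rows that repeat a pose let the fingers close. It gives the time, the measured TCP pose, the force, the opening and the grip force at its end, in the units of the state.
- get_state(): the state, without advancing time (a new reading comes with each control period).
- read_camera(name): name is "scene" or "top" or "wrist"; returns (picture, depth): 480x640x3 uint8, red, green, blue; 480x640 float32, m along the optical axis (not along the pixel's ray), 0 where there is no reading.
- camera_model(name): a dict with "K" (3x3 intrinsics, pixels), "position" and "rotation" of the camera in the world. Camera axes: x right, y up, looking along -z (the intrinsics and any distortion apply to the point x, -y, -z); pixel columns grow to the right and rows downward; lengths in m; the calibration is good to about 2 mm. A picture is of the moment at which its call begins: read the wrist's pose just before it. camera_model takes no time and is no camera call; for the wrist camera it gives the pose at the moment of the call.
- job_done(): hands the job in; it is judged then, once.
The state is a dict: "t": time; "joints": joint angles; "joint_vel": joint speeds; "effort": joint torques, N m; "ee_pos": TCP position; "orientation": TCP orientation; "force": force on the tool from outside, world axes, zero at the start; "wrist_torque": the same for the moment, N m; "finger_gap": finger opening in m; "finger_force": force on a finger pad.
Only numpy, scipy, OpenCV 4.12 (cv2) and the standard library are available. Lean on these libraries where they do the work, as an engineer would, in place of code of your own. Each camera call takes 0.05 s, during which the arm holds its last target. There are 200 camera calls.

### The job

Take the blue moisture filter from the wooden rack and push its brass tube straight down into the push-fit socket of the airbrush air manifold until it clicks and stays locked by itself; feel for the bottom and do not ram it. Only once it is locked and let go, swing the red valve lever all the way over to turn the air on. Leave the used orange filter in the rack and the paint things where they are.

Things in the scene. Friction and masses are not known exactly. Their poses are not given: they have to be found in the camera images.
- filter_blue: Blue plug-in moisture filter, 114 mm tall, about 90 g, upright in one of the two rack holes (which one varies). Origin: the tip of its brass tube; +z up its axis. From the tip: cone of 5 to 12 mm diameter over 0 to 9 mm, 12 mm tube up to 60 mm with a lock groove at 17 to 23 mm, 26 mm flange at 60 to 64 mm, blue grip of 22 mm diameter at 64 to 112 mm.
- filter_blue_grip (a point): On the blue filter's axis 88 mm above its tip, 24 mm above the flange: where the TCP goes to grip it from above with the fingertips just clear of the flange. In the rack it is 92 mm above the table.
- filter_orange: Used orange filter of the same shape and sizes, standing in the other rack hole. Leave it alone.
- rack: Fixed wooden rack, 70 x 160 x 64 mm (x, y, z); origin at the centre of its underside. Two 15 mm holes 45 mm to either side of the centre along its y axis; a filter stands in a hole with its flange on the rack's top, its tip 4 mm above the table. Closing the fingers along the rack's x axis keeps them clear of the other filter.
- port (a point): Centre of the push-fit socket's mouth, 80 mm above the table, in the top of an aluminium block 50 mm square with a blue ring; z up, bore straight down, 13.6 mm diameter. Inside are a spring valve pin, two spring latches and a hard seat; more than 25 N of contact there (side rubbing counts) damages it, so keep the push under 18 N. Reaching the lock takes 5 to 12 N.
- pin (a point): Top of the valve pin at rest, on the bore's axis 12 mm below the mouth (fixed mark, does not move with the pin). The pin pushes back with 4.5 to 9 N: a filter that is not locked is pushed up again when let go until only about 12 mm of its tube is in.
- lock_zone (a point): Fixed mark on the bore's axis 41 mm below the mouth. The latches' depth differs from run to run and cannot be seen: the tube clicks into lock when its tip is somewhere from 29 to 53 mm below the mouth, and 1.5 mm deeper than that the hard seat stops it dead (force rises steeply). Once locked, it stays with at most 1.5 mm of play up and down.
- manifold: Fixed air manifold: dark steel base rail 90 x 240 x 12 mm, origin at the centre of its underside, y along the rail. Socket block (top at 80 mm) at +65 mm in y, a gauge (42 mm across, top at 60 mm) in the middle, the valve's block (70 mm in x, 50 mm in y, top at 37 mm) at -65 mm in y.
- valve (a joint): Angle of the valve lever in rad: 0 leaning to the manifold's -x (shut; it may start up to 0.25), 1.0 leaning to its +x (fully open, end stop). It stays where it is left and needs about 1 N at its tip. Its hinge runs along the manifold's y axis, 34 mm above the table.
- valve_tip (a point): Centre of the red ball, 26 mm diameter, at the end of the valve lever (10 mm steel rod). It moves on an arc of 80 mm radius in the manifold's x-z plane, from 38 mm on the -x side of the hinge to 38 mm on the +x side, 104 to 114 mm above the table.
- paint_cup: Black open paint cup, 68 mm diameter, 85 mm tall, origin at the centre of its underside. Bystander.
- paint_green: Green paint bottle, 48 mm diameter, 110 mm tall, origin at the centre of its underside. Bystander.
- paint_jar: Amber glass jar with a white lid, 60 mm diameter, 60 mm tall, origin at the centre of its underside. Bystander.
- ink_red: Small red ink bottle, 40 mm diameter, 80 mm tall, origin at the centre of its underside. Bystander.
There are look-alikes about, which are no part of the job. Several things look just like the filter_blue: the one meant starts farthest to the robot's left.

How it is judged:
On the way, in this order (a step that is already met when the one before it is completed fails the run):
1. the blue filter is let go in the socket and stays there locked (tip more than 27.5 mm below the mouth), with the valve still shut (z of filter_blue in the frame of port below -0.0275 m and horizontal distance between filter_blue and port below 0.004 m and angle between filter_blue's own z axis and vertical below 0.12 rad and contact force between the fingers and filter_blue below 0.3 N and linear speed of filter_blue below 0.01 m/s and value of joint valve below 0.4 rad), for 0.4 s.
2. the valve lever is swung over to open (more than 0.85 rad) (z of filter_blue in the frame of port below -0.0275 m and value of joint valve above 0.85 rad), for 0.1 s.
At the end, for the whole second after the job is handed in: The blue filter is locked upright in the socket, at rest, its tip more than 27.5 mm below the mouth; the valve lever is past 0.85 rad; the orange filter still stands in its rack hole (within 15 mm, upright) and cup, bottles and jar are within 30 mm of where they were (all of step 2 and horizontal distance between filter_blue and port below 0.004 m and angle between filter_blue's own z axis and vertical below 0.12 rad and linear speed of filter_blue below 0.01 m/s and distance of filter_orange from where it was at the start of the episode below 0.015 m and angle between filter_orange's own z axis and vertical below 0.2 rad and distance of each of paint_cup, paint_green, paint_jar, ink_red from where it was at the start of the episode below 0.03 m); the robot touches nothing.
It fails at once if more than 25 N between the blue filter and the manifold (rammed) (contact force between filter_blue and manifold above 25 N).
It fails at once if the orange filter is pulled out or knocked (distance of filter_orange from where it was at the start of the episode above 0.02 m).
It fails at once if a paint cup, bottle or jar is shoved or knocked over (distance of any of paint_cup, paint_green, paint_jar, ink_red from where it was at the start of the episode above 0.04 m or angle between any of paint_cup, paint_green, paint_jar, ink_red's own z axis and vertical above 0.5 rad).
It also fails if it takes over 72 s, if anything falls off the work surface, if the arm or the gripper's body presses on something with over 40 N, if the wrist force passes 120 N, or if a joint passes its speed limit or range.

## Working session

There is one attempt and no reset: what is moved stays moved. The work goes in short steps, Python scripts to look and compute and a tool call to move; the robot and the scene stay as the last step left them, time stands still between calls to the robot, and variables do not carry over. Pictures are saved under pics/ and viewed, at most 10 in all, crops included, and the job is handed in when it is done.

Besides the shell and the picture viewer there is one more tool, called after "Emit:" as a command line: name --argument value ..., lists and objects as JSON in quotes. send_rows: Moves the arm, as the interface text tells. Its arguments: {"type":"object","properties":{"deltas":{"type":"array"},"force":{"type":"number"}},"required":["deltas"]}

```bash
mkdir -p pics
cat > h.py <<'E'
from workcell import *
import numpy as np, cv2
def pts(name, d, m):
    K=np.array(m['K']);R=np.array(m['rotation']);p=np.array(m['position'])
    v,u=np.mgrid[0:d.shape[0],0:d.shape[1]]
    c=np.stack([(u-K[0,2])/K[0,0]*d,-(v-K[1,2])/K[1,1]*d,-d],-1)
    return c@R.T+p
def ray(m,u,v,z):
    K=np.array(m['K']);R=np.array(m['rotation']);p=np.array(m['position'])
    r=R@np.array([(u-K[0,2])/K[0,0],-(v-K[1,2])/K[1,1],-1]); return p+r*(z-p[2])/r[2]
def save(n,im): cv2.imwrite('pics/'+n+'.png',im[...,::-1])
E
python3 - <<'E'
from h import *
for n in ['top','scene']:
    m=camera_model(n); im,d=read_camera(n); save(n+'0',im); np.savez('/tmp/'+n,im=im,d=d,**{k:np.array(v) for k,v in m.items() if k in('K','position','rotation')})
    print(n,{k:np.round(v,3).tolist() if not isinstance(v,str) else v for k,v in m.items()})
s=get_state();print(s)
E
```

```text
top {'K': [[447.168, 0.0, 314.904], [0.0, 447.168, 235.84], [0.0, 0.0, 1.0]], 'position': [0.345, -0.048, 1.186], 'rotation': [0.061, -0.069, -0.695, 0.713]}
scene {'K': [[454.347, 0.0, 318.944], [0.0, 454.347, 234.987], [0.0, 0.0, 1.0]], 'position': [0.971, 0.596, 0.666], 'rotation': [0.117, 0.424, 0.858, 0.264]}
{'t': 0.1, 'joints': array([ 1.10033101,  0.60006336, -0.00256724,  1.60002559,  0.00182783,
        0.94292259, -0.07977246]), 'joint_vel': array([ 0.00104955, -0.00067115, -0.00062511, -0.00090128,  0.00101335,
       -0.00038822,  0.00047958]), 'effort': array([ 4.38168354e-03, -7.77996755e+01,  1.57006793e+00, -2.58627784e+01,
        1.27186772e-02,  5.44576265e-03, -2.67922678e-05]), 'ee_pos': array([ 0.27800851, -0.66915811,  0.24919846]), 'orientation': array([ 9.80668948e-01,  1.95672975e-01, -2.06969314e-04, -6.77521314e-04]), 'force': array([ 0.51547719, -0.09269437, -0.2896023 ]), 'wrist_torque': array([ 0.00132292, -0.00869521, -0.03684584]), 'finger_force': 0.0, 'finger_gap': 0.08545359252559237}
```

View pics/top0.png

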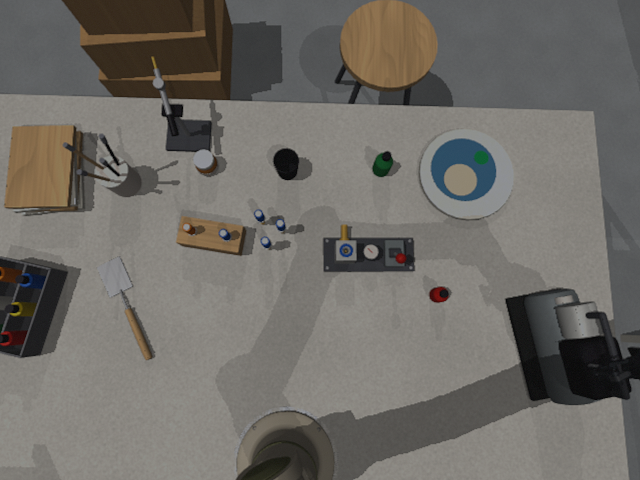

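View pics/scene0.png

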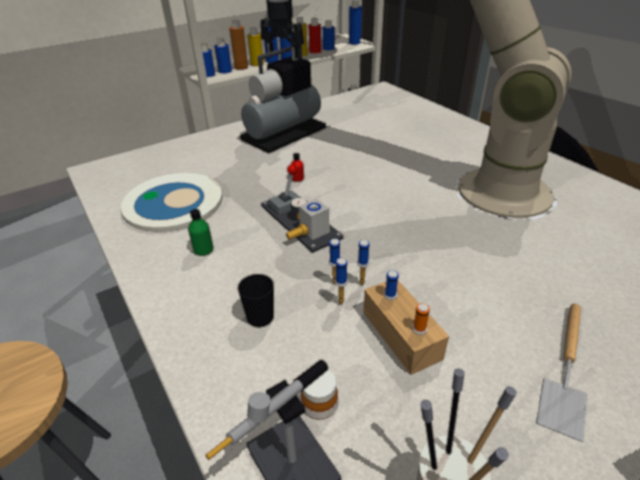

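Top view candidates for the blue filter: rack (225,234), and three standing free at (260,215), (281,225) and (266,242). Image left is +y, the robot's left, so the rack one at (225,234) is farthest left. It also fits "in the rack", with the orange one at (188,228). The manifold has its socket at (346,250), gauge at (371,252) and red ball at (400,258). I'll measure these and make one enlarged crop to confirm.

```bash
cat >> h.py <<'E'
from scipy.spatial.transform import Rotation as Ro
_cm=camera_model
def camera_model(n):
    m=dict(_cm(n)); m['rotation']=Ro.from_quat(m['rotation']).as_matrix(); return m
def blob(mask,box=None,mn=8):
    if box: 
        z=np.zeros_like(mask);a,b,c,e=box;z[b:e,a:c]=mask[b:e,a:c];mask=z
    n,l,st,ce=cv2.connectedComponentsWithStats(mask.astype(np.uint8))
    return [(l==i,st[i],ce[i]) for i in range(1,n) if st[i,4]>=mn]
E
cat > m.py <<'E'
from h import *
for n in ['top','scene']:
    f=np.load('/tmp/'+n+'.npz');m=camera_model(n);im=f['im'];P=pts(n,f['d'],m)
    hsv=cv2.cvtColor(im,cv2.COLOR_RGB2HSV);H,S,V=cv2.split(hsv)
    M={'blue':(H>105)&(H<130)&(S>130)&(V>50),'red':((H<4)|(H>176))&(S>180)&(V>60),'orange':(H>5)&(H<15)&(S>190)&(V>90),'green':(H>55)&(H<80)&(S>150)}
    for k in M:
        for mk,st,c in blob(M[k],(160,130,470,320) if n=='top' else (180,140,480,350),6):
            q=P[mk]; zt=np.percentile(q[:,2],95); tp=q[q[:,2]>zt-.012]
            print(n,k,st.tolist(),c.round(1).tolist(),'mean',q.mean(0).round(3),'topmean',tp.mean(0).round(3),'z95',zt.round(3))
    if n=='top':
        R=P; b=np.s_[205:262,170:250]; k=(abs(P[...,2]-.064)<.006); k2=np.zeros_like(k);k2[b]=k[b]
        q=P[k2]; r=cv2.minAreaRect(q[:,:2].astype(np.float32)*1000);print('rack top',r,q[:,2].mean())
        b=np.s_[225:282,315:425]
        for lo,hi in [(.005,.02),(.072,.088),(.03,.042)]:
            k=(P[...,2]>lo)&(P[...,2]<hi);k2=np.zeros_like(k);k2[b]=k[b];q=P[k2]
            print('manif',lo,len(q),q.mean(0),cv2.minAreaRect(q[:,:2].astype(np.float32)*1000))
        print('table z',np.median(P[330:400,200:230,2]))
    x0,y0,x1,y1=(165,190,305,265) if n=='top' else (300,220,460,340)
    save('crop_'+n,cv2.resize(im[y0:y1,x0:x1],None,fx=5,fy=5,interpolation=cv2.INTER_CUBIC))
E
python3 m.py
```

```text
top blue [255, 213, 8, 6, 14] [259.1, 216.3] mean [0.591 0.08  0.111] topmean [0.591 0.08  0.111] z95 0.116
top blue [277, 224, 8, 4, 12] [280.9, 226.1] mean [0.569 0.026 0.108] topmean [0.567 0.027 0.11 ] z95 0.114
top blue [221, 231, 7, 7, 14] [224.9, 235.1] mean [0.541 0.161 0.114] topmean [0.542 0.161 0.115] z95 0.12
top blue [262, 241, 8, 6, 14] [265.9, 243.9] mean [0.524 0.061 0.106] topmean [0.522 0.062 0.111] z95 0.116
top blue [340, 244, 13, 13, 69] [345.8, 250.2] mean [ 0.517 -0.136  0.083] topmean [ 0.517 -0.136  0.083] z95 0.087
top red [396, 254, 10, 9, 72] [400.6, 257.9] mean [ 0.496 -0.265  0.122] topmean [ 0.496 -0.265  0.122] z95 0.127
top red [430, 287, 18, 15, 154] [437.0, 294.8] mean [ 0.413 -0.369  0.06 ] topmean [ 0.415 -0.369  0.076] z95 0.068
top green [373, 154, 19, 22, 261] [381.4, 165.7] mean [ 0.744 -0.227  0.074] topmean [ 0.745 -0.227  0.109] z95 0.091
rack top ((553.53173828125, 211.21302795410156), (161.41067504882812, 70.86320495605469), 82.29305267333984) 0.06595561515616105
manif 0.005 2184 [ 0.51788989 -0.20075986  0.01278102] ((523.9694213867188, 
[... 645 characters left out ...]
95 0.084
scene blue [329, 242, 17, 41, 296] [337.8, 263.8] mean [0.595 0.069 0.095] topmean [0.597 0.072 0.114] z95 0.113
scene blue [359, 245, 10, 19, 141] [363.2, 254.4] mean [0.536 0.072 0.092] topmean [0.536 0.072 0.107] z95 0.111
scene blue [386, 276, 11, 20, 163] [390.9, 286.2] mean [0.553 0.174 0.096] topmean [0.553 0.174 0.111] z95 0.116
scene red [288, 160, 15, 21, 226] [296.2, 170.1] mean [ 0.445 -0.331  0.062] topmean [ 0.507 -0.242  0.129] z95 0.123
scene orange [415, 309, 13, 22, 191] [420.7, 320.5] mean [0.567 0.264 0.099] topmean [0.574 0.269 0.124] z95 0.117
scene green [189, 218, 23, 37, 592] [200.1, 236.6] mean [ 0.764 -0.217  0.054] topmean [ 0.762 -0.223  0.084] z95 0.088
```

View pics/crop_top.png

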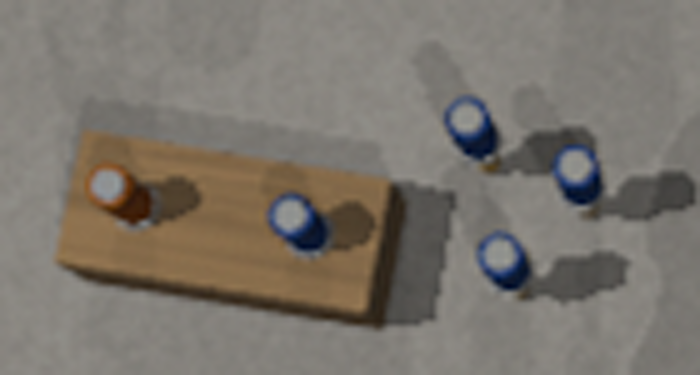

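The crop confirms it: the blue filter at crop (292,214) stands in the rack beside the orange one at crop (110,187). The other three are loose on the table, farther right. I'm moving over the manifold first for a closer wrist look on the way.

Emit:
send_rows --deltas '[{"tx": 0.02, "ty": 0.04, "tz": 0.03, "spin": 6, "grip": 100}, {"tx": 0.04, "ty": 0.08, "tz": 0.05, "spin": 12, "grip": 100}, {"tx": 0.06, "ty": 0.12, "tz": 0.05, "spin": 18, "grip": 100}, {"tx": 0.08, "ty": 0.16, "tz": 0.05, "spin": 24, "grip": 100}, {"tx": 0.1, "ty": 0.2, "tz": 0.05, "spin": 30, "grip": 100}, {"tx": 0.12, "ty": 0.24, "tz": 0.05, "spin": 36, "grip": 100}, {"tx": 0.14, "ty": 0.28, "tz": 0.05, "spin": 42, "grip": 100}, {"tx": 0.16, "ty": 0.32, "tz": 0.05, "spin": 48, "grip": 100}, {"tx": 0.18, "ty": 0.36, "tz": 0.05, "spin": 54, "grip": 100}, {"tx": 0.2, "ty": 0.4, "tz": 0.05, "spin": 60, "grip": 100}]'

```text
t: 1.1
ee_pos: [0.4785, -0.2678, 0.2999]
orientation: [0.75, 0.661, -0.0, -0.0]
force: [1.2, -0.9, -0.4]
finger_gap: 0.0854
finger_force: 0.0
```

Emit:
send_rows --deltas '[{"tx": 0.01, "ty": 0.04, "grip": 100}, {"tx": 0.02, "ty": 0.07, "grip": 100}, {"tx": 0.02, "ty": 0.07, "grip": 100}]'

```text
schema error: expected keys tx, ty, tz, spin, grip
```

Run:
```python
from h import *
s=get_state();print(s['t'],s['ee_pos'],s['orientation'],s['force'],s['joints'])
m=camera_model('wrist');im,d=read_camera('wrist');save('w0',im);np.savez('/tmp/w0',im=im,d=d,**{k:np.array(m[k]) for k in('K','position','rotation')})
print(m)
f=np.load('/tmp/top.npz');print(ray(camera_model('top'),223.4,232.8,.118))
```

```text
1.1 [ 0.47850333 -0.26782221  0.29990331] [ 7.50095851e-01  6.61329116e-01 -1.13409967e-04 -4.92658635e-05] [ 1.22082348 -0.87924672 -0.38231617] [ 0.67162395  0.35001979 -0.35346635  1.93311282  0.15423382  0.88457597
  0.11415811]
{'K': array([[349.15051994,   0.        , 323.56840019],
       [  0.        , 349.15051994, 234.7057885 ],
       [  0.        ,   0.        ,   1.        ]]), 'position': array([ 0.48849255, -0.19990022,  0.42340646]), 'rotation': array([[ 0.99201365,  0.12176571,  0.03289434],
       [-0.12612367,  0.95490075,  0.26880731],
       [ 0.00132068, -0.27080928,  0.96263212]])}
[0.54616119 0.16404043 0.118     ]
```

View pics/w0.png

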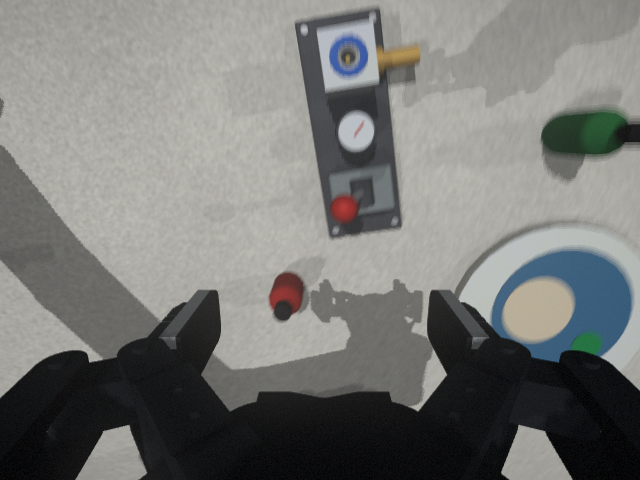

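The wrist view shows the whole manifold: socket ring at (348,57), gauge at (356,131), red ball at (344,208), rail corners near (295,22), (380,10), (400,228) and (330,238). I'll measure from it.

Run:
```python
from h import *
f=np.load('/tmp/w0.npz');m={k:f[k] for k in('K','position','rotation')};im=f['im'];P=pts('w',f['d'],m)
H,S,V=cv2.split(cv2.cvtColor(im,cv2.COLOR_RGB2HSV))
for mk,st,c in blob((H>105)&(H<130)&(S>130)&(V>50),(310,20,390,95),30):
    hull=cv2.convexHull(np.argwhere(mk)[:,::-1].astype(np.int32)); e=cv2.fitEllipse(hull)
    print('ring',c,e,ray(m,*e[0],.080),'depth',P[mk].mean(0))
for mk,st,c in blob(((H<4)|(H>176))&(S>150)&(V>60),(310,180,380,240),30):
    print('ball',c,st,ray(m,*c,.108),'depth',P[mk].mean(0),P[mk][:,2].max())
k=(V<90)&(S<80);k2=np.zeros_like(k);k2[5:245,285:410]=k[5:245,285:410]
b=max(blob(k2|0>0,None,300),key=lambda t:t[1][4]);print(b[1])
# rail edges, lines through left/right boundary rows
Z=P[...,2];pl=[];pr=[]
for v in range(30,225,3):
    row=np.where(b[0][v])[0]
    pl.append(ray(m,row[0],v,.012)[:2]);pr.append(ray(m,row[-1],v,.012)[:2])
for p in(pl,pr):
    p=np.array(p,np.float32);l=cv2.fitLine(p,cv2.DIST_HUBER,0,.001,.001).ravel();print('edge',l,np.degrees(np.arctan2(l[1],l[0])))
print('corners',[ray(m,u,v,.012)[:2].round(4) for u,v in((295,22),(380,10),(400,228),(330,238))])
```

```text
ring [348.1750503  55.7444668] ((348.19842529296875, 55.77605438232422), (36.28937530517578, 37.30615997314453), 63.9783821105957) [ 0.51951375 -0.13390336  0.08      ] depth [ 0.51942358 -0.13407125  0.08068664]
ball [343.74613687 208.05960265] [331 197  26  23 453] [ 0.49931206 -0.26509106  0.108     ] depth [ 0.49890397 -0.26263223  0.11988222] 0.42340645767717455
[ 295   11  106  227 9124]
edge [ 0.0364599  -0.9993351   0.47834554 -0.21134335] -87.91053
edge [ 0.02563763 -0.9996713   0.56639564 -0.23854817] -88.53091
corners [array([ 0.4739, -0.082 ]), array([ 0.563 , -0.0821]), array([ 0.5678, -0.3181]), array([ 0.4817, -0.3199])]
```

Emit:
send_rows --deltas '[{"tx": 0.01, "ty": 0.04, "tz": 0, "spin": 0, "grip": 100}, {"tx": 0.02, "ty": 0.08, "tz": 0, "spin": 0, "grip": 100}, {"tx": 0.03, "ty": 0.13, "tz": 0, "spin": 0, "grip": 100}, {"tx": 0.04, "ty": 0.18, "tz": 0, "spin": 0, "grip": 100}, {"tx": 0.05, "ty": 0.23, "tz": 0, "spin": 0, "grip": 100}, {"tx": 0.06, "ty": 0.28, "tz": 0, "spin": 0, "grip": 100}, {"tx": 0.068, "ty": 0.33, "tz": 0, "spin": 0, "grip": 100}, {"tx": 0.068, "ty": 0.365, "tz": 0, "spin": 0, "grip": 100}, {"tx": 0.068, "ty": 0.365, "tz": 0, "spin": 0, "grip": 100}]'

```text
t: 2.05
ee_pos: [0.5458, 0.102, 0.3]
orientation: [0.749, 0.663, 0.001, -0.001]
force: [0.6, -0.4, 0.0]
finger_gap: 0.0852
finger_force: 0.0
```

Run:
```python
from h import *
s=get_state();print(s['t'],s['ee_pos'],s['orientation'],s['force'],s['joints'])
m=camera_model('wrist');im,d=read_camera('wrist');save('w1',im);np.savez('/tmp/w1',im=im,d=d,**{k:np.array(m[k]) for k in('K','position','rotation')})
P=pts('w',d,m)
H,S,V=cv2.split(cv2.cvtColor(im,cv2.COLOR_RGB2HSV))
for nm,k in(('blue',(H>105)&(H<130)&(S>130)&(V>50)),('orange',(H>5)&(H<15)&(S>190)&(V>90))):
  for mk,st,c in blob(k,None,60): print(nm,st,c.round(),P[mk].mean(0).round(3),P[mk][:,2].max().round(3))
k=(abs(P[...,2]-.064)<.006)&(P[...,1]>.08)&(S>60);print(cv2.minAreaRect(P[k][:,:2].astype(np.float32)*1000),P[k][:,2].mean())
```

```text
2.05 [0.54576841 0.10195129 0.30001166] [ 0.748882    0.66270151  0.00107371 -0.00114291] [ 0.55579771 -0.42909159  0.00830154] [ 0.04554628  0.3693021  -0.44647563  1.91527447  0.1968056   0.89869818
 -0.61961612]
blue [385 105  29  40 626] [399. 124.] [0.64  0.174 0.024] 0.424
blue [304 132  24  25 151] [316. 143.] [0.548 0.166 0.115] 0.117
blue [382 223  34  16 502] [399. 230.] [0.632 0.053 0.022] 0.424
blue [303 303  15  28 233] [310. 321.] [ 0.511 -0.052  0.022] 0.424
((554.63232421875, 210.3035430908203), (159.82772827148438, 70.00312805175781), 82.18363189697266) 0.06352945640940359
```

View pics/w1.png

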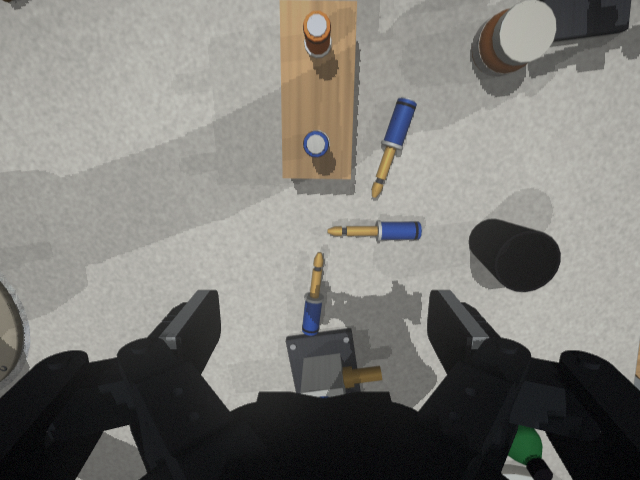

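The wrist view shows the rack's blue filter at (316,144) and the orange one at (317,30). The three loose look-alikes have toppled, which doesn't matter. Rack geometry and filter cap agree on about (0.548, 0.166), so I'm going to grip it.

Emit:
send_rows --deltas '[{"tx": 0.001, "ty": 0.03, "tz": -0.03, "spin": -0.4, "grip": 100}, {"tx": 0.0025, "ty": 0.0635, "tz": -0.06, "spin": -0.8, "grip": 100}, {"tx": 0.0025, "ty": 0.0635, "tz": -0.1, "spin": -0.8, "grip": 100}, {"tx": 0.0025, "ty": 0.0635, "tz": -0.13, "spin": -0.8, "grip": 100}, {"tx": 0.0025, "ty": 0.0635, "tz": -0.15, "spin": -0.8, "grip": 100}, {"tx": 0.0025, "ty": 0.0635, "tz": -0.15, "spin": -0.8, "grip": 100}]'

```text
t: 2.7
ee_pos: [0.5475, 0.1567, 0.1473]
orientation: [0.757, 0.654, -0.003, -0.001]
force: [-0.9, -0.5, -1.1]
finger_gap: 0.0851
finger_force: 0.0
```

Run:
```python
from h import *
s=get_state();print(s['t'],s['ee_pos'],s['orientation'],s['force'])
m=camera_model('wrist');im,d=read_camera('wrist');P=pts('w',d,m)
H,S,V=cv2.split(cv2.cvtColor(im,cv2.COLOR_RGB2HSV))
k=(abs(P[...,2]-.118)<.008)&(np.hypot(P[...,0]-.548,P[...,1]-.166)<.03)
b=max(blob(k,None,30),key=lambda t:t[1][4]);q=P[b[0]];print(b[1],q.mean(0),cv2.minEnclosingCircle(q[:,:2].astype(np.float32)*1000))
```

```text
2.7 [0.54746208 0.15669966 0.14727189] [ 7.56585174e-01  6.53889367e-01 -2.67800753e-03 -6.31188906e-04] [-0.88993687 -0.50792566 -1.10352914]
[ 297  240   46   47 1670] [0.54838381 0.16768861 0.11621174] ((548.122802734375, 166.47743225097656), 11.153829574584961)
```

Emit:
send_rows --deltas '[{"tx": 0, "ty": 0.007, "tz": -0.005, "spin": 0, "grip": 100}, {"tx": 0, "ty": 0.007, "tz": -0.02, "spin": 0, "grip": 100}, {"tx": 0, "ty": 0.007, "tz": -0.04, "spin": 0, "grip": 100}, {"tx": 0, "ty": 0.007, "tz": -0.057, "spin": 0, "grip": 100}, {"tx": 0, "ty": 0.007, "tz": -0.057, "spin": 0, "grip": 100}, {"tx": 0, "ty": 0.007, "tz": -0.057, "spin": 0, "grip": 100}]'

```text
t: 3.35
ee_pos: [0.5492, 0.1663, 0.094]
orientation: [0.756, 0.654, 0.001, 0.0]
force: [0.5, 0.5, -0.5]
finger_gap: 0.0855
finger_force: 0.0
```

Emit:
send_rows --deltas '[{"tx": 0, "ty": 0, "tz": -0.001, "spin": 0, "grip": 0}, {"tx": 0, "ty": 0, "tz": -0.001, "spin": 0, "grip": 0}, {"tx": 0, "ty": 0, "tz": -0.001, "spin": 0, "grip": 0}, {"tx": 0, "ty": 0, "tz": -0.001, "spin": 0, "grip": 0}, {"tx": 0, "ty": 0, "tz": -0.001, "spin": 0, "grip": 0}, {"tx": 0, "ty": 0, "tz": -0.001, "spin": 0, "grip": 0}, {"tx": 0, "ty": 0, "tz": -0.001, "spin": 0, "grip": 0}, {"tx": 0, "ty": 0, "tz": -0.001, "spin": 0, "grip": 0}]' --force 70

```text
t: 4.15
ee_pos: [0.5485, 0.166, 0.0924]
orientation: [0.756, 0.655, -0.0, 0.0]
force: [-1.8, -0.6, 6.0]
finger_gap: 0.0205
finger_force: 68.0
```

Emit:
send_rows --deltas '[{"tx": 0, "ty": 0, "tz": 0.01, "spin": 0, "grip": 0}, {"tx": 0, "ty": 0, "tz": 0.03, "spin": 0, "grip": 0}, {"tx": 0, "ty": 0, "tz": 0.06, "spin": 0, "grip": 0}, {"tx": 0, "ty": 0, "tz": 0.09, "spin": 0, "grip": 0}, {"tx": 0, "ty": 0, "tz": 0.12, "spin": 0, "grip": 0}, {"tx": 0, "ty": 0, "tz": 0.15, "spin": 0, "grip": 0}, {"tx": 0, "ty": -0.02, "tz": 0.16, "spin": 0, "grip": 0}, {"tx": -0.005, "ty": -0.05, "tz": 0.16, "spin": 0, "grip": 0}, {"tx": -0.01, "ty": -0.08, "tz": 0.16, "spin": 0, "grip": 0}, {"tx": -0.01, "ty": -0.11, "tz": 0.16, "spin": 0, "grip": 0}]'

```text
t: 5.15
ee_pos: [0.5377, 0.055, 0.2527]
orientation: [0.756, 0.655, -0.0, 0.0]
force: [-0.0, 0.3, -0.7]
finger_gap: 0.0199
finger_force: 68.4
```

Emit:
send_rows --deltas '[{"tx": 0, "ty": -0.03, "tz": 0, "spin": 0, "grip": 0}, {"tx": -0.005, "ty": -0.06, "tz": 0, "spin": 0, "grip": 0}, {"tx": -0.01, "ty": -0.09, "tz": 0, "spin": 0, "grip": 0}, {"tx": -0.015, "ty": -0.12, "tz": 0, "spin": 0, "grip": 0}, {"tx": -0.02, "ty": -0.15, "tz": 0, "spin": 0, "grip": 0}, {"tx": -0.02, "ty": -0.17, "tz": 0, "spin": 0, "grip": 0}, {"tx": -0.02, "ty": -0.18, "tz": 0, "spin": 0, "grip": 0}, {"tx": -0.02, "ty": -0.18, "tz": 0, "spin": 0, "grip": 0}, {"tx": -0.02, "ty": -0.18, "tz": 0, "spin": 0, "grip": 0}]'

```text
t: 6.05
ee_pos: [0.5188, -0.1229, 0.2522]
orientation: [0.756, 0.655, 0.0, -0.0]
force: [0.6, 0.1, -0.8]
finger_gap: 0.0205
finger_force: 68.4
```

Run:
```python
from h import *
s=get_state();print(s['t'],s['ee_pos'],s['orientation'],s['force'],s['joint_vel'].round(3))
m=camera_model('wrist');im,d=read_camera('wrist');save('w2',im);np.savez('/tmp/w2',im=im,d=d,**{k:np.array(m[k]) for k in('K','position','rotation')})
print(m['position'])
```

```text
6.05 [ 0.51880626 -0.12294773  0.25218432] [ 7.55800888e-01  6.54801438e-01  2.79013514e-04 -1.27361663e-04] [ 0.57168929  0.08256784 -0.76977206] [-0.016 -0.001 -0.006  0.001  0.    -0.003 -0.   ]
[ 0.5299018  -0.05526964  0.37573896]
```

View pics/w2.png

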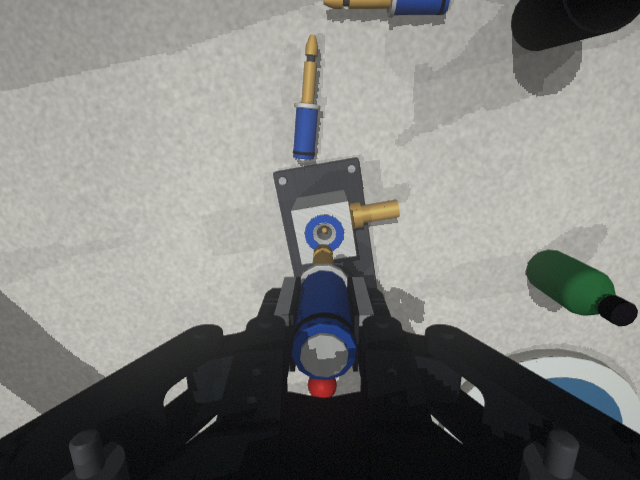

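The wrist view shows the held filter with its cap at about (323,352) and tube end at (323,252). The ring and bore are at (324,233), just ahead of the tube. I'll refine both numerically, with a crop.

Run:
```python
from h import *
f=np.load('/tmp/w2.npz');m={k:f[k] for k in('K','position','rotation')};im=f['im'];d=f['d'];P=pts('w',d,m)
H,S,V=cv2.split(cv2.cvtColor(im,cv2.COLOR_RGB2HSV))
k=(H>100)&(H<130)&(S>110)&(V>50)&(abs(P[...,2]-.08)<.012)
for mk,st,c in blob(k,(290,200,360,270),30):
    cs=cv2.convexHull(np.argwhere(mk)[:,::-1].astype(np.int32)); q=P[mk];print('ring',st,c,q.mean(0))
    # circle fit to outer hull points on z=.08 plane (rows above the tube)
    w=np.array([ray(m,u,v,.08)[:2] for u,v in cs[:,0] if v<248]);A=np.c_[2*w,np.ones(len(w))];x=np.linalg.lstsq(A,(w**2).sum(1),rcond=None)[0]
    print('circle',x[:2],np.sqrt(x[2]+x[0]**2+x[1]**2),len(w))
    inner=mk
b=np.s_[225:275,300:345]
br=(H>10)&(H<28)&(S>100)&(P[...,2]>.13);
for mk,st,c in blob(br,(300,225,350,285),10): 
    print('brass',st,c,P[mk].mean(0),P[mk][:,2].min())
    for v in range(st[1],st[1]+st[3],2):
        r=np.where(mk[v])[0];z=np.median(P[v,r,2]);print(v,r[0],r[-1],z.round(4),P[v,r].mean(0).round(4))
cap=(P[...,2]>.268)&(P[...,2]<.29)&(np.hypot(P[...,0]-.519,P[...,1]+.123)<.02);q=P[cap];print('cap',q.mean(0),np.percentile(q[:,2],[5,50,95]),cv2.minEnclosingCircle(q[:,:2].astype(np.float32)*1000),np.argwhere(cap).min(0),np.argwhere(cap).max(0))
save('c2',cv2.resize(im[195:375,265:385],(400,600),interpolation=cv2.INTER_CUBIC))
```

```text
ring [305 215  39  36 619] [324.1631664  230.68497577] [ 0.51958302 -0.13375563  0.0808224 ]
circle [ 0.51902294 -0.13642831] 0.01698068583552616 21
brass [313 246  20  18 276] [322.81521739 255.18115942] [ 0.52072443 -0.11793981  0.19174516] 0.17606750077828257
246 320 326 0.1774 [ 0.5209 -0.1173  0.1772]
248 317 328 0.18 [ 0.521  -0.1178  0.1797]
250 315 330 0.1801 [ 0.5204 -0.1189  0.1799]
252 315 331 0.1872 [ 0.5208 -0.1184  0.1851]
254 314 332 0.1902 [ 0.5208 -0.1183  0.1889]
256 314 332 0.1941 [ 0.5206 -0.1181  0.1929]
258 314 332 0.1974 [ 0.5208 -0.1181  0.1964]
260 314 332 0.2009 [ 0.5212 -0.1147  0.2089]
262 314 332 0.2034 [ 0.5208 -0.118   0.203 ]
cap [ 0.52009451 -0.11901771  0.27609056] [0.26983885 0.27608564 0.28567966] ((519.293212890625, -121.00828552246094), 18.850635528564453) [310 263] [391 376]
```

View pics/c2.png

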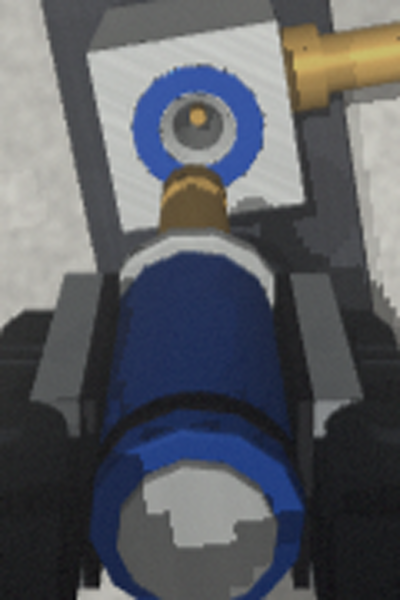

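Run:
```python
from h import *
f=np.load('/tmp/w2.npz');m={k:f[k] for k in('K','position','rotation')};im=f['im']
print(ray(m,324.6,232.8,.08), ray(m,324.4,233.1,.08))
H,S,V=cv2.split(cv2.cvtColor(im,cv2.COLOR_RGB2HSV))
b=np.zeros(V.shape,bool);b[205:262,290:360]=1
mk=b&(H>100)&(H<130)&(S>110)&(V>50)
fr=np.argwhere(mk)
# inner edge points of ring rows where gap exists
w=[]
for v in range(222,244):
    r=np.where(mk[v])[0]
    if len(r)<4: continue
    g=np.diff(r);i=g.argmax()
    if g[i]>5: w+= [ray(m,r[i]+.5,v,.08)[:2],ray(m,r[i+1]-.5,v,.08)[:2]]
w=np.array(w);A=np.c_[2*w,np.ones(len(w))];x=np.linalg.lstsq(A,(w**2).sum(1),rcond=None)[0];print('inner',x[:2],np.sqrt(x[2]+x[0]**2+x[1]**2),len(w))
t=np.load('/tmp/top.npz');print('top',ray(camera_model('top'),345.8,250.2,.08))
```

```text
[ 0.51966728 -0.13586459  0.08      ] [ 0.51945442 -0.13610987  0.08      ]
inner [ 0.51902109 -0.13640153] 0.010319295621929016 42
top [ 0.51730278 -0.13665243  0.08      ]
```

Emit:
send_rows --deltas '[{"tx": -0.0015, "ty": -0.006, "tz": 0, "spin": 0, "grip": 0}, {"tx": -0.0015, "ty": -0.0125, "tz": -0.01, "spin": 0, "grip": 0}, {"tx": -0.0015, "ty": -0.0125, "tz": -0.03, "spin": 0, "grip": 0}, {"tx": -0.0015, "ty": -0.0125, "tz": -0.05, "spin": 0, "grip": 0}, {"tx": -0.0015, "ty": -0.0125, "tz": -0.065, "spin": 0, "grip": 0}, {"tx": -0.0015, "ty": -0.0125, "tz": -0.075, "spin": 0, "grip": 0}, {"tx": -0.0015, "ty": -0.0125, "tz": -0.077, "spin": 0, "grip": 0}, {"tx": -0.0015, "ty": -0.0125, "tz": -0.077, "spin": 0, "grip": 0}]'

```text
t: 6.9
ee_pos: [0.5172, -0.1364, 0.1747]
orientation: [0.756, 0.655, -0.0, -0.0]
force: [0.5, 0.3, -1.2]
finger_gap: 0.0204
finger_force: 68.4
```

Run:
```python
from h import *
s=get_state();print(s['t'],s['ee_pos'],s['orientation'],s['force'],s['joint_vel'].round(3))
ims=[]
for n in('wrist','scene'):
    m=camera_model(n);im,d=read_camera(n);np.savez('/tmp/a'+n,im=im,d=d,**{k:np.array(m[k]) for k in('K','position','rotation')});ims.append(im)
a=cv2.resize(ims[0][175:375,255:395],(420,600),interpolation=cv2.INTER_CUBIC)
b=cv2.resize(ims[1][150:250,282:345],(378,600),interpolation=cv2.INTER_CUBIC)
save('c3',np.hstack([a,b]))
```

```text
6.9 [ 0.51719921 -0.13644542  0.17474413] [ 7.55977918e-01  6.54597067e-01 -1.50902195e-04 -2.09556145e-04] [ 0.54609046  0.32822207 -1.23761139] [ 0.004 -0.016 -0.005 -0.008 -0.004  0.007  0.002]
```

View pics/c3.png

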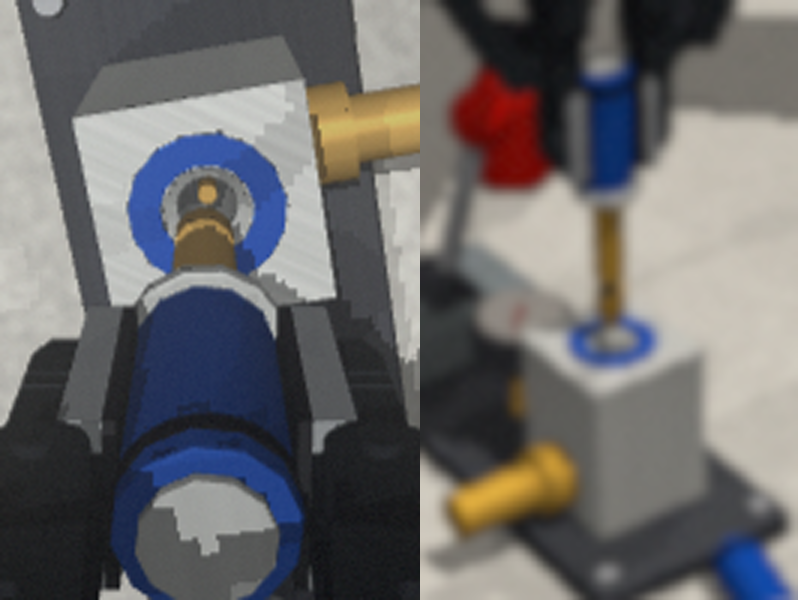

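Run:
```python
from h import *
for n in('wrist','scene'):
    f=np.load('/tmp/a'+n+'.npz');m={k:f[k] for k in('K','position','rotation')};im=f['im'];P=pts('w',f['d'],m)
    H,S,V=cv2.split(cv2.cvtColor(im,cv2.COLOR_RGB2HSV))
    x0,y0,x1,y1=(290,205,360,275) if n=='wrist' else (373-70,200,325,214)
    b=np.zeros(V.shape,bool);b[y0:y1,x0:x1]=1
    mk=b&(H>100)&(H<130)&(S>110)&(V>50)&(abs(P[...,2]-.08)<.015)
    hull=cv2.convexHull(np.argwhere(mk)[:,::-1].astype(np.int32))[:,0]
    w=np.array([ray(m,u,v,.08)[:2] for u,v in hull if (v<250 or n=='scene')]);A=np.c_[2*w,np.ones(len(w))];x=np.linalg.lstsq(A,(w**2).sum(1),rcond=None)[0];print(n,'ring',x[:2],np.sqrt(x[2]+x[0]**2+x[1]**2),len(w))
    br=(H>8)&(H<30)&(S>90)&(P[...,2]>.088)
    box=(295,225,350,275) if n=='wrist' else (373-70,180,325,206)
    for t,st,c in blob(br,box,10):
        print(st,c)
        for v in range(st[1],st[1]+st[3]):
            r=np.where(t[v])[0];print(v,r[0],r[-1],np.median(P[v,r],0).round(4))
    print(np.round(m['rotation'],3).tolist(),m['position'])
print(ray({k:np.load('/tmp/awrist.npz')[k] for k in('K','position','rotation')},323.3,246.3,.0957))
```

```text
wrist ring [ 0.51889171 -0.13618668] 0.016995704451542252 14
[313 245  20  19 300] [322.87       254.68333333]
245 321 325 [ 0.5193 -0.1308  0.0979]
246 319 327 [ 0.5192 -0.131   0.0991]
247 317 328 [ 0.519  -0.1309  0.1014]
248 316 329 [ 0.5195 -0.1311  0.1024]
249 315 330 [ 0.5188 -0.1318  0.1027]
250 315 330 [ 0.5188 -0.1323  0.103 ]
251 315 331 [ 0.5193 -0.1324  0.1035]
252 314 331 [ 0.519  -0.1316  0.1093]
253 314 332 [ 0.5193 -0.1314  0.1115]
254 314 332 [ 0.5193 -0.1313  0.1128]
255 314 332 [ 0.5193 -0.1314  0.1146]
256 314 332 [ 0.5193 -0.1313  0.1158]
257 314 332 [ 0.5193 -0.1312  0.1181]
258 314 332 [ 0.5192 -0.1311  0.1195]
259 314 332 [ 0.5193 -0.1311  0.1217]
260 314 332 [ 0.5193 -0.1312  0.1223]
261 314 332 [ 0.5193 -0.1312  0.1245]
262 313 332 [ 0.519  -0.1313  0.1256]
263 313 332 [ 0.5187 -0.1331  0.1222]
[[0.99, 0.139, 0.038], [-0.144, 0.953, 0.268], [0.001, -0.271, 0.963]] [ 0.5284147  -0.06871955  0.29825021]
scene ring [ 0.51539754 -0.13777918] 0.014335059321280028 12
[312 185   4  18  54] [313.12962963 193.59259259]
185 312 313 [ 0.5198 -0.1312  0.1423]
186 312 314 [ 0.5184 -0.1316  0.1391]
187 312 314 [ 0.5172 -0.1335  0.1356]
188 312 314 [ 0.5188 -0.1312  0.1342]
189 312 314 [ 0.5193 -0.1305  0.1324]
190 312 314 [ 0.5197 -0.1301  0.13  ]
191 312 314 [ 0.5206 -0.1311  0.1276]
192 312 314 [ 0.5194 -0.1308  0.1242]
193 312 315 [ 0.5185 -0.1309  0.1215]
194 312 314 [ 0.519  -0.1317  0.1185]
195 312 314 [ 0.5188 -0.1323  0.1157]
196 312 314 [ 0.5195 -0.1313  0.1135]
197 312 314 [ 0.5186 -0.1329  0.1102]
198 313 315 [ 0.5167 -0.1331  0.1068]
199 312 315 [ 0.5188 -0.1314  0.1055]
200 312 314 [ 0.5199 -0.1314  0.1022]
201 312 314 [ 0.519  -0.1314  0.0992]
202 313 314 [ 0.5179 -0.1327  0.0961]
[[-0.833, -0.354, 0.425], [0.553, -0.5, 0.666], [-0.023, 0.79, 0.613]] [0.97120933 0.59559618 0.6663767 ]
[ 0.5192179 -0.1323268  0.0957   ]
```

Tube axis and ring agree to within about 0.7 mm in both views: x 0.5192 against 0.5189, y about -0.137 against -0.136. I'm entering the mouth gently.

Emit:
send_rows --deltas '[{"tx": -0.0002, "ty": 0.0003, "tz": -0.003, "spin": 0, "grip": 0}, {"tx": -0.0002, "ty": 0.0003, "tz": -0.006, "spin": 0, "grip": 0}, {"tx": -0.0002, "ty": 0.0003, "tz": -0.009, "spin": 0, "grip": 0}, {"tx": -0.0002, "ty": 0.0003, "tz": -0.012, "spin": 0, "grip": 0}, {"tx": -0.0002, "ty": 0.0003, "tz": -0.014, "spin": 0, "grip": 0}, {"tx": -0.0002, "ty": 0.0003, "tz": -0.014, "spin": 0, "grip": 0}]'

```text
t: 7.6
ee_pos: [0.5168, -0.1362, 0.1606]
orientation: [0.756, 0.655, -0.0, -0.0]
force: [0.4, 0.8, -1.7]
finger_gap: 0.0206
finger_force: 68.4
```

Emit:
send_rows --deltas '[{"tx": 0, "ty": 0, "tz": -0.0015, "spin": 0, "grip": 0}, {"tx": 0, "ty": 0, "tz": -0.003, "spin": 0, "grip": 0}, {"tx": 0, "ty": 0, "tz": -0.0045, "spin": 0, "grip": 0}, {"tx": 0, "ty": 0, "tz": -0.006, "spin": 0, "grip": 0}, {"tx": 0, "ty": 0, "tz": -0.0075, "spin": 0, "grip": 0}, {"tx": 0, "ty": 0, "tz": -0.009, "spin": 0, "grip": 0}, {"tx": 0, "ty": 0, "tz": -0.01, "spin": 0, "grip": 0}, {"tx": 0, "ty": 0, "tz": -0.01, "spin": 0, "grip": 0}]'

```text
t: 8.4
ee_pos: [0.5171, -0.1362, 0.1509]
orientation: [0.756, 0.655, 0.0, 0.0]
force: [-0.7, 0.8, 4.3]
finger_gap: 0.0206
finger_force: 68.4
```

Emit:
send_rows --deltas '[{"tx": 0, "ty": 0, "tz": -0.0015, "spin": 0, "grip": 0}, {"tx": 0, "ty": 0, "tz": -0.003, "spin": 0, "grip": 0}, {"tx": 0, "ty": 0, "tz": -0.0045, "spin": 0, "grip": 0}, {"tx": 0, "ty": 0, "tz": -0.006, "spin": 0, "grip": 0}, {"tx": 0, "ty": 0, "tz": -0.0075, "spin": 0, "grip": 0}, {"tx": 0, "ty": 0, "tz": -0.009, "spin": 0, "grip": 0}, {"tx": 0, "ty": 0, "tz": -0.01, "spin": 0, "grip": 0}, {"tx": 0, "ty": 0, "tz": -0.01, "spin": 0, "grip": 0}]'

```text
t: 9.2
ee_pos: [0.517, -0.1362, 0.1408]
orientation: [0.756, 0.655, -0.0, -0.0]
force: [-0.6, 0.7, 5.6]
finger_gap: 0.0206
finger_force: 68.4
```

Emit:
send_rows --deltas '[{"tx": 0, "ty": 0, "tz": -0.0005, "spin": 0, "grip": 0}, {"tx": 0, "ty": 0, "tz": -0.001, "spin": 0, "grip": 0}, {"tx": 0, "ty": 0, "tz": -0.001, "spin": 0, "grip": 0}]'

```text
t: 9.5
ee_pos: [0.5171, -0.1362, 0.14]
orientation: [0.756, 0.654, 0.0, 0.0]
force: [0.2, 1.1, 5.4]
finger_gap: 0.021
finger_force: 68.4
```

Emit:
send_rows --deltas '[{"tx": 0, "ty": 0, "tz": -0.0005, "spin": 0, "grip": 0}, {"tx": 0, "ty": 0, "tz": -0.001, "spin": 0, "grip": 0}, {"tx": 0, "ty": 0, "tz": -0.001, "spin": 0, "grip": 0}]'

```text
t: 9.8
ee_pos: [0.5171, -0.1362, 0.139]
orientation: [0.756, 0.655, 0.0, 0.0]
force: [-0.4, 0.9, 5.1]
finger_gap: 0.0205
finger_force: 68.4
```

Emit:
send_rows --deltas '[{"tx": 0, "ty": 0, "tz": -0.0005, "spin": 0, "grip": 0}, {"tx": 0, "ty": 0, "tz": -0.001, "spin": 0, "grip": 0}, {"tx": 0, "ty": 0, "tz": -0.001, "spin": 0, "grip": 0}]'

```text
t: 10.1
ee_pos: [0.517, -0.1362, 0.138]
orientation: [0.756, 0.655, 0.0, 0.0]
force: [-0.8, 0.2, 5.1]
finger_gap: 0.0207
finger_force: 68.4
```

Emit:
send_rows --deltas '[{"tx": 0, "ty": 0, "tz": -0.0005, "spin": 0, "grip": 0}, {"tx": 0, "ty": 0, "tz": -0.001, "spin": 0, "grip": 0}, {"tx": 0, "ty": 0, "tz": -0.001, "spin": 0, "grip": 0}]'

```text
t: 10.4
ee_pos: [0.517, -0.1362, 0.137]
orientation: [0.756, 0.655, 0.0, 0.0]
force: [-0.9, 0.3, 5.4]
finger_gap: 0.0209
finger_force: 68.4
```

Emit:
send_rows --deltas '[{"tx": 0, "ty": 0, "tz": -0.0005, "spin": 0, "grip": 0}, {"tx": 0, "ty": 0, "tz": -0.001, "spin": 0, "grip": 0}, {"tx": 0, "ty": 0, "tz": -0.001, "spin": 0, "grip": 0}]'

```text
t: 10.7
ee_pos: [0.517, -0.1362, 0.136]
orientation: [0.756, 0.655, 0.0, 0.0]
force: [0.2, 0.0, 4.6]
finger_gap: 0.0202
finger_force: 68.4
```

Emit:
send_rows --deltas '[{"tx": 0, "ty": 0, "tz": -0.0005, "spin": 0, "grip": 0}, {"tx": 0, "ty": 0, "tz": -0.001, "spin": 0, "grip": 0}, {"tx": 0, "ty": 0, "tz": -0.001, "spin": 0, "grip": 0}]'

```text
t: 11.0
ee_pos: [0.517, -0.1362, 0.135]
orientation: [0.756, 0.654, 0.0, 0.0]
force: [-0.5, 0.1, 6.3]
finger_gap: 0.0204
finger_force: 68.4
```

Emit:
send_rows --deltas '[{"tx": 0, "ty": 0, "tz": -0.0005, "spin": 0, "grip": 0}, {"tx": 0, "ty": 0, "tz": -0.001, "spin": 0, "grip": 0}, {"tx": 0, "ty": 0, "tz": -0.001, "spin": 0, "grip": 0}]'

```text
t: 11.3
ee_pos: [0.517, -0.1362, 0.134]
orientation: [0.756, 0.654, 0.0, 0.0]
force: [-0.3, -0.5, 6.0]
finger_gap: 0.0208
finger_force: 68.4
```

Emit:
send_rows --deltas '[{"tx": 0, "ty": 0, "tz": -0.0005, "spin": 0, "grip": 0}, {"tx": 0, "ty": 0, "tz": -0.001, "spin": 0, "grip": 0}, {"tx": 0, "ty": 0, "tz": -0.001, "spin": 0, "grip": 0}]'

```text
t: 11.6
ee_pos: [0.517, -0.1362, 0.133]
orientation: [0.756, 0.654, 0.0, 0.0]
force: [0.3, 1.0, 5.6]
finger_gap: 0.0206
finger_force: 68.4
```

Emit:
send_rows --deltas '[{"tx": 0, "ty": 0, "tz": -0.0005, "spin": 0, "grip": 0}, {"tx": 0, "ty": 0, "tz": -0.001, "spin": 0, "grip": 0}, {"tx": 0, "ty": 0, "tz": -0.001, "spin": 0, "grip": 0}]'

```text
t: 11.9
ee_pos: [0.5171, -0.1362, 0.1321]
orientation: [0.756, 0.655, 0.0, 0.0]
force: [-0.9, 0.5, 6.9]
finger_gap: 0.0203
finger_force: 68.5
```

Emit:
send_rows --deltas '[{"tx": 0, "ty": 0, "tz": -0.0004, "spin": 0, "grip": 0}, {"tx": 0, "ty": 0, "tz": -0.0008, "spin": 0, "grip": 0}, {"tx": 0, "ty": 0, "tz": -0.0008, "spin": 0, "grip": 0}]'

```text
t: 12.2
ee_pos: [0.5171, -0.1362, 0.1314]
orientation: [0.756, 0.654, 0.0, 0.0]
force: [-0.5, 0.4, 6.7]
finger_gap: 0.0203
finger_force: 68.5
```

Emit:
send_rows --deltas '[{"tx": 0, "ty": 0, "tz": -0.0004, "spin": 0, "grip": 0}, {"tx": 0, "ty": 0, "tz": -0.0008, "spin": 0, "grip": 0}, {"tx": 0, "ty": 0, "tz": -0.0008, "spin": 0, "grip": 0}]'

```text
t: 12.5
ee_pos: [0.5171, -0.1362, 0.1306]
orientation: [0.756, 0.655, 0.0, 0.0]
force: [0.7, 0.5, 6.7]
finger_gap: 0.0206
finger_force: 68.5
```

Emit:
send_rows --deltas '[{"tx": 0, "ty": 0, "tz": -0.0004, "spin": 0, "grip": 0}, {"tx": 0, "ty": 0, "tz": -0.0008, "spin": 0, "grip": 0}, {"tx": 0, "ty": 0, "tz": -0.0008, "spin": 0, "grip": 0}]'

```text
t: 12.8
ee_pos: [0.5171, -0.1362, 0.1298]
orientation: [0.756, 0.655, 0.0, 0.0]
force: [-0.3, 0.2, 6.5]
finger_gap: 0.0207
finger_force: 68.5
```

Emit:
send_rows --deltas '[{"tx": 0, "ty": 0, "tz": -0.0004, "spin": 0, "grip": 0}, {"tx": 0, "ty": 0, "tz": -0.0008, "spin": 0, "grip": 0}, {"tx": 0, "ty": 0, "tz": -0.0008, "spin": 0, "grip": 0}]'

```text
t: 13.1
ee_pos: [0.5171, -0.1362, 0.129]
orientation: [0.756, 0.655, 0.0, 0.0]
force: [-0.5, 0.6, 7.4]
finger_gap: 0.0204
finger_force: 68.5
```

Emit:
send_rows --deltas '[{"tx": 0, "ty": 0, "tz": -0.0004, "spin": 0, "grip": 0}, {"tx": 0, "ty": 0, "tz": -0.0008, "spin": 0, "grip": 0}, {"tx": 0, "ty": 0, "tz": -0.0008, "spin": 0, "grip": 0}]'

```text
t: 13.4
ee_pos: [0.5171, -0.1362, 0.1282]
orientation: [0.756, 0.654, 0.0, 0.0]
force: [0.1, -0.5, 7.7]
finger_gap: 0.0205
finger_force: 68.6
```

Emit:
send_rows --deltas '[{"tx": 0, "ty": 0, "tz": -0.0004, "spin": 0, "grip": 0}, {"tx": 0, "ty": 0, "tz": -0.0008, "spin": 0, "grip": 0}, {"tx": 0, "ty": 0, "tz": -0.0008, "spin": 0, "grip": 0}]'

```text
t: 13.7
ee_pos: [0.5171, -0.1362, 0.1275]
orientation: [0.756, 0.655, 0.0, 0.0]
force: [-0.4, 1.0, 8.6]
finger_gap: 0.0209
finger_force: 68.8
```

Emit:
send_rows --deltas '[{"tx": 0, "ty": 0, "tz": -0.0003, "spin": 0, "grip": 0}, {"tx": 0, "ty": 0, "tz": -0.0005, "spin": 0, "grip": 0}, {"tx": 0, "ty": 0, "tz": -0.0005, "spin": 0, "grip": 0}]'

```text
t: 14.0
ee_pos: [0.5171, -0.1362, 0.127]
orientation: [0.756, 0.655, 0.0, 0.0]
force: [-1.8, 0.5, 8.9]
finger_gap: 0.0206
finger_force: 68.8
```

Emit:
send_rows --deltas '[{"tx": 0, "ty": 0, "tz": -0.0003, "spin": 0, "grip": 0}, {"tx": 0, "ty": 0, "tz": -0.0005, "spin": 0, "grip": 0}, {"tx": 0, "ty": 0, "tz": -0.0005, "spin": 0, "grip": 0}]'

```text
t: 14.3
ee_pos: [0.5171, -0.1362, 0.1265]
orientation: [0.756, 0.655, 0.0, 0.0]
force: [-0.9, 0.5, 9.6]
finger_gap: 0.0205
finger_force: 68.8
```

Emit:
send_rows --deltas '[{"tx": 0, "ty": 0, "tz": -0.0003, "spin": 0, "grip": 0}, {"tx": 0, "ty": 0, "tz": -0.0005, "spin": 0, "grip": 0}, {"tx": 0, "ty": 0, "tz": -0.0005, "spin": 0, "grip": 0}]'

```text
t: 14.6
ee_pos: [0.5171, -0.1362, 0.1259]
orientation: [0.756, 0.655, 0.0, 0.0]
force: [-0.4, 0.1, 7.8]
finger_gap: 0.0207
finger_force: 68.8
```

Emit:
send_rows --deltas '[{"tx": 0, "ty": 0, "tz": -0.0002, "spin": 0, "grip": 0}, {"tx": 0, "ty": 0, "tz": -0.0004, "spin": 0, "grip": 0}, {"tx": 0, "ty": 0, "tz": -0.0004, "spin": 0, "grip": 0}]'

```text
t: 14.9
ee_pos: [0.5171, -0.1362, 0.1256]
orientation: [0.756, 0.655, 0.0, 0.0]
force: [-1.1, 0.4, 7.5]
finger_gap: 0.021
finger_force: 68.8
```

The force fell from 9.6 to 7.5 N and stayed there, which is probably the click. A gentle upward tug will check it.

Emit:
send_rows --deltas '[{"tx": 0, "ty": 0, "tz": 0.0005, "spin": 0, "grip": 0}, {"tx": 0, "ty": 0, "tz": 0.001, "spin": 0, "grip": 0}, {"tx": 0, "ty": 0, "tz": 0.001, "spin": 0, "grip": 0}]'

```text
t: 15.2
ee_pos: [0.5171, -0.1362, 0.1265]
orientation: [0.756, 0.655, 0.0, 0.0]
force: [-0.9, -0.1, 6.7]
finger_gap: 0.0203
finger_force: 68.8
```

Emit:
send_rows --deltas '[{"tx": 0, "ty": 0, "tz": 0.0004, "spin": 0, "grip": 0}, {"tx": 0, "ty": 0, "tz": 0.0008, "spin": 0, "grip": 0}, {"tx": 0, "ty": 0, "tz": 0.0008, "spin": 0, "grip": 0}]'

```text
t: 15.5
ee_pos: [0.5171, -0.1362, 0.1272]
orientation: [0.756, 0.654, 0.0, 0.0]
force: [-0.5, -0.1, 6.2]
finger_gap: 0.0203
finger_force: 68.8
```

Emit:
send_rows --deltas '[{"tx": 0, "ty": 0, "tz": 0.0004, "spin": 0, "grip": 0}, {"tx": 0, "ty": 0, "tz": 0.0008, "spin": 0, "grip": 0}, {"tx": 0, "ty": 0, "tz": 0.0008, "spin": 0, "grip": 0}]'

```text
t: 15.8
ee_pos: [0.5171, -0.1362, 0.1281]
orientation: [0.756, 0.654, 0.0, 0.0]
force: [-0.1, 0.3, 6.0]
finger_gap: 0.0204
finger_force: 68.8
```

Emit:
send_rows --deltas '[{"tx": 0, "ty": 0, "tz": 0.0004, "spin": 0, "grip": 0}, {"tx": 0, "ty": 0, "tz": 0.0008, "spin": 0, "grip": 0}, {"tx": 0, "ty": 0, "tz": 0.0008, "spin": 0, "grip": 0}]'

```text
t: 16.1
ee_pos: [0.5171, -0.1362, 0.1289]
orientation: [0.756, 0.654, 0.0, 0.0]
force: [-0.2, 1.2, 7.3]
finger_gap: 0.0207
finger_force: 68.8
```

Emit:
send_rows --deltas '[{"tx": 0, "ty": 0, "tz": -0.001, "spin": 0, "grip": 0}, {"tx": 0, "ty": 0, "tz": -0.002, "spin": 0, "grip": 0}, {"tx": 0, "ty": 0, "tz": -0.003, "spin": 0, "grip": 0}, {"tx": 0, "ty": 0, "tz": -0.0034, "spin": 0, "grip": 0}, {"tx": 0, "ty": 0, "tz": -0.0034, "spin": 0, "grip": 0}]'

```text
t: 16.6
ee_pos: [0.5171, -0.1362, 0.1255]
orientation: [0.756, 0.654, 0.0, 0.0]
force: [-0.7, 0.1, 7.8]
finger_gap: 0.0203
finger_force: 68.8
```

```bash
python3 -c "
from workcell import *
s=get_state();print(s['ee_pos'],s['force'],s['finger_force'])"
```

```text
[ 0.51710032 -0.13624001  0.12546287] [-0.65883427  0.08452605  7.83858575] 68.8035786151886
```

Emit:
send_rows --deltas '[{"tx": 0, "ty": 0, "tz": -0.0003, "spin": 0, "grip": 0}, {"tx": 0, "ty": 0, "tz": -0.0005, "spin": 0, "grip": 0}, {"tx": 0, "ty": 0, "tz": -0.0005, "spin": 0, "grip": 0}]'

```text
t: 16.9
ee_pos: [0.5171, -0.1362, 0.125]
orientation: [0.756, 0.655, 0.0, 0.0]
force: [-1.0, 0.4, 7.3]
finger_gap: 0.0209
finger_force: 68.8
```

Emit:
send_rows --deltas '[{"tx": 0, "ty": 0, "tz": -0.0003, "spin": 0, "grip": 0}, {"tx": 0, "ty": 0, "tz": -0.0006, "spin": 0, "grip": 0}, {"tx": 0, "ty": 0, "tz": -0.0006, "spin": 0, "grip": 0}]'

```text
t: 17.2
ee_pos: [0.5171, -0.1362, 0.1244]
orientation: [0.756, 0.654, 0.0, 0.0]
force: [-0.6, 0.1, 8.7]
finger_gap: 0.0206
finger_force: 68.8
```

Emit:
send_rows --deltas '[{"tx": 0, "ty": 0, "tz": -0.0003, "spin": 0, "grip": 0}, {"tx": 0, "ty": 0, "tz": -0.0006, "spin": 0, "grip": 0}, {"tx": 0, "ty": 0, "tz": -0.0006, "spin": 0, "grip": 0}]'

```text
t: 17.5
ee_pos: [0.5171, -0.1362, 0.1238]
orientation: [0.756, 0.655, 0.0, 0.0]
force: [-0.2, 0.4, 8.2]
finger_gap: 0.0206
finger_force: 68.8
```

Emit:
send_rows --deltas '[{"tx": 0, "ty": 0, "tz": -0.0003, "spin": 0, "grip": 0}, {"tx": 0, "ty": 0, "tz": -0.0007, "spin": 0, "grip": 0}, {"tx": 0, "ty": 0, "tz": -0.0007, "spin": 0, "grip": 0}]'

```text
t: 17.8
ee_pos: [0.5171, -0.1362, 0.1231]
orientation: [0.756, 0.655, 0.0, 0.0]
force: [-1.7, 0.4, 7.9]
finger_gap: 0.0206
finger_force: 68.8
```

Emit:
send_rows --deltas '[{"tx": 0, "ty": 0, "tz": -0.0003, "spin": 0, "grip": 0}, {"tx": 0, "ty": 0, "tz": -0.0007, "spin": 0, "grip": 0}, {"tx": 0, "ty": 0, "tz": -0.0007, "spin": 0, "grip": 0}]'

```text
t: 18.1
ee_pos: [0.5171, -0.1362, 0.1224]
orientation: [0.756, 0.654, 0.0, 0.0]
force: [-0.2, 0.4, 7.2]
finger_gap: 0.0203
finger_force: 68.8
```

Emit:
send_rows --deltas '[{"tx": 0, "ty": 0, "tz": -0.0003, "spin": 0, "grip": 0}, {"tx": 0, "ty": 0, "tz": -0.0007, "spin": 0, "grip": 0}, {"tx": 0, "ty": 0, "tz": -0.0007, "spin": 0, "grip": 0}]'

```text
t: 18.4
ee_pos: [0.5171, -0.1362, 0.1217]
orientation: [0.756, 0.654, 0.0, 0.0]
force: [-1.3, 0.3, 7.7]
finger_gap: 0.0207
finger_force: 68.8
```

Emit:
send_rows --deltas '[{"tx": 0, "ty": 0, "tz": -0.0004, "spin": 0, "grip": 0}, {"tx": 0, "ty": 0, "tz": -0.0008, "spin": 0, "grip": 0}, {"tx": 0, "ty": 0, "tz": -0.0008, "spin": 0, "grip": 0}]'

```text
t: 18.7
ee_pos: [0.5171, -0.1362, 0.1209]
orientation: [0.756, 0.655, 0.0, 0.0]
force: [0.5, 0.7, 8.4]
finger_gap: 0.0204
finger_force: 68.8
```

Emit:
send_rows --deltas '[{"tx": 0, "ty": 0, "tz": -0.0004, "spin": 0, "grip": 0}, {"tx": 0, "ty": 0, "tz": -0.0008, "spin": 0, "grip": 0}, {"tx": 0, "ty": 0, "tz": -0.0008, "spin": 0, "grip": 0}]'

```text
t: 19.0
ee_pos: [0.5171, -0.1362, 0.1201]
orientation: [0.756, 0.655, 0.0, 0.0]
force: [-0.7, 1.4, 7.9]
finger_gap: 0.0205
finger_force: 68.8
```

Emit:
send_rows --deltas '[{"tx": 0, "ty": 0, "tz": -0.0004, "spin": 0, "grip": 0}, {"tx": 0, "ty": 0, "tz": -0.0008, "spin": 0, "grip": 0}, {"tx": 0, "ty": 0, "tz": -0.0008, "spin": 0, "grip": 0}]'

```text
t: 19.3
ee_pos: [0.5171, -0.1362, 0.1193]
orientation: [0.756, 0.655, 0.0, 0.0]
force: [-1.1, -0.6, 8.7]
finger_gap: 0.0207
finger_force: 68.8
```

Emit:
send_rows --deltas '[{"tx": 0, "ty": 0, "tz": -0.0004, "spin": 0, "grip": 0}, {"tx": 0, "ty": 0, "tz": -0.0008, "spin": 0, "grip": 0}, {"tx": 0, "ty": 0, "tz": -0.0008, "spin": 0, "grip": 0}]'

```text
t: 19.6
ee_pos: [0.5171, -0.1362, 0.1185]
orientation: [0.756, 0.655, 0.0, 0.0]
force: [-0.7, -0.3, 8.2]
finger_gap: 0.0203
finger_force: 68.8
```

Emit:
send_rows --deltas '[{"tx": 0, "ty": 0, "tz": -0.0004, "spin": 0, "grip": 0}, {"tx": 0, "ty": 0, "tz": -0.0008, "spin": 0, "grip": 0}, {"tx": 0, "ty": 0, "tz": -0.0008, "spin": 0, "grip": 0}]'

```text
t: 19.9
ee_pos: [0.5171, -0.1362, 0.1177]
orientation: [0.756, 0.655, 0.0, 0.0]
force: [-0.5, 0.2, 8.4]
finger_gap: 0.0204
finger_force: 68.8
```

Run:
```python
from h import *
def cap(P,z,y):
    k=(P[...,2]>z+.012)&(P[...,2]<z+.04)&(np.hypot(P[...,0]-.5185,P[...,1]-y)<.008);return np.median(P[k],0)-[0,0,z],k.sum()
f=np.load('/tmp/awrist.npz');print(cap(pts('w',f['d'],f),.1747,-.1364))
m=camera_model('wrist');im,d=read_camera('wrist');s=get_state();print(cap(pts('w',d,m),s['ee_pos'][2],-.1362),s['ee_pos'],s['force'])
```

```text
(array([ 0.51861198, -0.13551761,  0.02518578]), np.int64(1740))
(array([ 0.518625  , -0.13532019,  0.02519301]), np.int64(1737)) [ 0.51712225 -0.13621625  0.11775501] [-0.17948757  0.6804977   7.72795018]
```

No slip in the grip, so I'm continuing down.

Emit:
send_rows --deltas '[{"tx": 0, "ty": 0, "tz": -0.0004, "spin": 0, "grip": 0}, {"tx": 0, "ty": 0, "tz": -0.0008, "spin": 0, "grip": 0}, {"tx": 0, "ty": 0, "tz": -0.0008, "spin": 0, "grip": 0}]'

```text
t: 20.25
ee_pos: [0.5171, -0.1362, 0.1169]
orientation: [0.756, 0.655, 0.0, 0.0]
force: [-1.1, -0.6, 7.9]
finger_gap: 0.0205
finger_force: 68.8
```

Emit:
send_rows --deltas '[{"tx": 0, "ty": 0, "tz": -0.0004, "spin": 0, "grip": 0}, {"tx": 0, "ty": 0, "tz": -0.0008, "spin": 0, "grip": 0}, {"tx": 0, "ty": 0, "tz": -0.0008, "spin": 0, "grip": 0}]'

```text
t: 20.55
ee_pos: [0.5171, -0.1362, 0.1162]
orientation: [0.756, 0.655, 0.0, 0.0]
force: [-0.5, -0.5, 7.7]
finger_gap: 0.0207
finger_force: 68.8
```

Emit:
send_rows --deltas '[{"tx": 0, "ty": 0, "tz": -0.0003, "spin": 0, "grip": 0}, {"tx": 0, "ty": 0, "tz": -0.0006, "spin": 0, "grip": 0}, {"tx": 0, "ty": 0, "tz": -0.0006, "spin": 0, "grip": 0}]'

```text
t: 20.85
ee_pos: [0.5178, -0.1362, 0.1156]
orientation: [0.756, 0.655, 0.001, 0.001]
force: [0.8, 0.3, 7.7]
finger_gap: 0.0207
finger_force: 68.3
```

The TCP jumped 0.7 mm sideways and the finger force dropped, so something snapped. Tugging again.

Emit:
send_rows --deltas '[{"tx": 0, "ty": 0, "tz": 0.0005, "spin": 0, "grip": 0}, {"tx": 0, "ty": 0, "tz": 0.001, "spin": 0, "grip": 0}, {"tx": 0, "ty": 0, "tz": 0.001, "spin": 0, "grip": 0}]'

```text
t: 21.15
ee_pos: [0.5176, -0.1362, 0.116]
orientation: [0.756, 0.655, 0.0, 0.0]
force: [4.7, -0.6, -4.6]
finger_gap: 0.0206
finger_force: 68.8
```

Tugging up now gives -4.6 N, so it's locked. I'll relax and let go.

Emit:
send_rows --deltas '[{"tx": 0, "ty": 0, "tz": -0.0005, "spin": 0, "grip": 0}, {"tx": 0, "ty": 0, "tz": -0.0005, "spin": 0, "grip": 0}, {"tx": 0, "ty": 0, "tz": -0.0005, "spin": 0, "grip": 60}, {"tx": 0, "ty": 0, "tz": -0.0005, "spin": 0, "grip": 60}, {"tx": 0, "ty": 0, "tz": -0.0005, "spin": 0, "grip": 60}, {"tx": 0, "ty": 0, "tz": -0.0005, "spin": 0, "grip": 60}, {"tx": 0, "ty": 0, "tz": -0.0005, "spin": 0, "grip": 60}, {"tx": 0, "ty": 0, "tz": -0.0005, "spin": 0, "grip": 60}]'

```text
t: 21.95
ee_pos: [0.5169, -0.1362, 0.1158]
orientation: [0.756, 0.654, -0.0, -0.0]
force: [0.0, 0.2, 0.1]
finger_gap: 0.0511
finger_force: 0.0
```

Emit:
send_rows --deltas '[{"tx": 0, "ty": 0, "tz": 0, "spin": 0, "grip": 60}, {"tx": 0, "ty": 0, "tz": 0.01, "spin": 0, "grip": 60}, {"tx": 0, "ty": 0, "tz": 0.03, "spin": 0, "grip": 60}, {"tx": 0, "ty": 0, "tz": 0.06, "spin": 0, "grip": 60}, {"tx": 0, "ty": 0, "tz": 0.09, "spin": 0, "grip": 60}, {"tx": 0, "ty": 0, "tz": 0.11, "spin": 0, "grip": 60}, {"tx": 0, "ty": 0, "tz": 0.12, "spin": 0, "grip": 60}, {"tx": 0, "ty": 0, "tz": 0.12, "spin": 0, "grip": 60}]'

```text
t: 22.75
ee_pos: [0.5174, -0.1364, 0.2372]
orientation: [0.756, 0.654, 0.001, 0.001]
force: [-0.2, -0.2, -0.1]
finger_gap: 0.0513
finger_force: 0.0
```

Run:
```python
from h import *
s=get_state();print(s['t'],s['ee_pos'],s['force'])
for n in('wrist','scene','top'):
    m=camera_model(n);im,d=read_camera(n);P=pts('w',d,m)
    if n=='wrist': save('w4',im)
    for a,c,r in(('filter',(.518,-.136),.011),('ball',(.497,-.263),.02)):
        k=(np.hypot(P[...,0]-c[0],P[...,1]-c[1])<r)&(P[...,2]>.06)&(P[...,2]<.16);
        if k.sum(): q=P[k];print(n,a,k.sum(),np.percentile(q[:,2],[50,95]).round(4),q.mean(0).round(4))
    H,S,V=cv2.split(cv2.cvtColor(im,cv2.COLOR_RGB2HSV))
    for mk,st,c in blob(((H<4)|(H>176))&(S>150)&(V>60)&(np.hypot(P[...,0]-.5,P[...,1]+.26)<.08),None,20): print('red',st,c,P[mk].mean(0).round(4),ray(m,*c,.108).round(4))
```

```text
22.75 [ 0.51742742 -0.13639586  0.23723613] [-0.20642957 -0.23660188 -0.08559156]
wrist filter 1069 [0.1392 0.1418] [ 0.5181 -0.1331  0.1319]
wrist ball 1053 [0.1151 0.1224] [ 0.5018 -0.2614  0.1069]
red [307 369  29  29 667] [320.88605697 383.12293853] [ 0.499  -0.2612  0.1179] [ 0.4978 -0.2691  0.108 ]
scene filter 190 [0.1185 0.144 ] [ 0.521  -0.1318  0.1168]
scene ball 153 [0.1094 0.1246] [ 0.5034 -0.2615  0.1023]
red [287 164  10  10  73] [291.69863014 168.67123288] [ 0.4984 -0.2588  0.1174] [ 0.4903 -0.2735  0.108 ]
top filter 5 [0.1129 0.1348] [ 0.5135 -0.1265  0.1155]
```

The filter stays locked: its top is at 0.141, so the tip is about 52 mm deep. The ball is at about (0.498, -0.265). I'm closing the fingers and going to its -x side.

Emit:
send_rows --deltas '[{"tx": -0.02, "ty": -0.03, "tz": 0, "spin": 0, "grip": 0}, {"tx": -0.04, "ty": -0.06, "tz": 0, "spin": 0, "grip": 0}, {"tx": -0.06, "ty": -0.09, "tz": 0, "spin": 0, "grip": 0}, {"tx": -0.075, "ty": -0.12, "tz": 0, "spin": 0, "grip": 0}, {"tx": -0.075, "ty": -0.13, "tz": 0, "spin": 0, "grip": 0}, {"tx": -0.075, "ty": -0.13, "tz": -0.03, "spin": 0, "grip": 0}, {"tx": -0.075, "ty": -0.13, "tz": -0.06, "spin": 0, "grip": 0}, {"tx": -0.075, "ty": -0.13, "tz": -0.09, "spin": 0, "grip": 0}, {"tx": -0.075, "ty": -0.13, "tz": -0.12, "spin": 0, "grip": 0}, {"tx": -0.075, "ty": -0.13, "tz": -0.125, "spin": 0, "grip": 0}]' --force 30

```text
t: 23.9
ee_pos: [0.4408, -0.2647, 0.1073]
orientation: [0.756, 0.655, -0.001, -0.003]
force: [-0.1, 0.2, -0.5]
finger_gap: -0.0001
finger_force: 0.0
```

Emit:
send_rows --deltas '[{"tx": 0.01, "ty": 0, "tz": 0, "spin": 0, "grip": 0}, {"tx": 0.02, "ty": 0, "tz": 0, "spin": 0, "grip": 0}, {"tx": 0.03, "ty": 0, "tz": 0, "spin": 0, "grip": 0}, {"tx": 0.04, "ty": 0, "tz": 0, "spin": 0, "grip": 0}, {"tx": 0.05, "ty": 0, "tz": 0, "spin": 0, "grip": 0}, {"tx": 0.06, "ty": 0, "tz": 0, "spin": 0, "grip": 0}, {"tx": 0.07, "ty": 0, "tz": 0, "spin": 0, "grip": 0}, {"tx": 0.07, "ty": 0, "tz": 0, "spin": 0, "grip": 0}]'

```text
t: 24.7
ee_pos: [0.5139, -0.266, 0.1109]
orientation: [0.756, 0.655, 0.001, 0.001]
force: [-0.4, 0.2, 0.1]
finger_gap: 0.0003
finger_force: 0.0
```

Emit:
send_rows --deltas '[{"tx": 0.004, "ty": 0, "tz": 0, "spin": 0, "grip": 0}, {"tx": 0.008, "ty": 0, "tz": 0, "spin": 0, "grip": 0}, {"tx": 0.012, "ty": 0, "tz": 0, "spin": 0, "grip": 0}, {"tx": 0.012, "ty": 0, "tz": 0, "spin": 0, "grip": 0}]'

```text
t: 25.1
ee_pos: [0.5245, -0.2662, 0.1107]
orientation: [0.756, 0.655, 0.0, 0.0]
force: [0.6, 0.6, 0.3]
finger_gap: 0.0003
finger_force: 0.0
```

```bash
cat > ball.py <<'E'
from h import *
s=get_state();print(s['t'],s['ee_pos'],s['force'])
for n in('scene','wrist'):
    m=camera_model(n);im,d=read_camera(n);P=pts('w',d,m)
    H,S,V=cv2.split(cv2.cvtColor(im,cv2.COLOR_RGB2HSV))
    for mk,st,c in blob(((H<4)|(H>176))&(S>150)&(V>60)&(np.hypot(P[...,0]-.53,P[...,1]+.26)<.08)&(P[...,2]>.07),None,5): print(n,'red',st,c,P[mk].mean(0).round(4),ray(m,*c,.108).round(4))
    k=(np.hypot(P[...,0]-.518,P[...,1]+.135)<.01)&(P[...,2]>.06)&(P[...,2]<.17);print('filter top',np.percentile(P[k][:,2],95) if k.sum() else None)
save('end_'+str(round(s['t'],2)),im)
E
python3 ball.py
```

```text
25.1 [ 0.52451044 -0.26619637  0.11072722] [0.56205372 0.58032993 0.29211208]
scene red [269 173   9   9  62] [272.93548387 176.59677419] [ 0.552  -0.2566  0.1148] [ 0.5469 -0.2671  0.108 ]
filter top 0.14377835932149557
wrist red [ 359  272   66   63 2971] [390.69269606 301.82766745] [ 0.5517 -0.2604  0.1165] [ 0.553  -0.2649  0.108 ]
filter top None
```

Emit:
send_rows --deltas '[{"tx": 0.002, "ty": 0, "tz": 0, "spin": 0, "grip": 0}, {"tx": 0.004, "ty": 0, "tz": 0, "spin": 0, "grip": 0}, {"tx": 0.005, "ty": 0, "tz": 0, "spin": 0, "grip": 0}, {"tx": 0.005, "ty": 0, "tz": 0, "spin": 0, "grip": 0}]'

```text
t: 25.6
ee_pos: [0.5291, -0.2662, 0.1107]
orientation: [0.756, 0.655, -0.0, 0.0]
force: [-0.7, -0.2, -0.3]
finger_gap: 0.0
finger_force: 0.2
```

Emit:
send_rows --deltas '[{"tx": 0.001, "ty": 0, "tz": 0, "spin": 0, "grip": 0}, {"tx": 0.002, "ty": 0, "tz": 0, "spin": 0, "grip": 0}, {"tx": 0.003, "ty": 0, "tz": 0, "spin": 0, "grip": 0}, {"tx": 0.003, "ty": 0, "tz": 0, "spin": 0, "grip": 0}]'

```text
t: 26.0
ee_pos: [0.5321, -0.2662, 0.1108]
orientation: [0.756, 0.655, 0.0, 0.0]
force: [-1.2, 0.2, -0.4]
finger_gap: 0.0
finger_force: 0.3
```

Emit:
send_rows --deltas '[{"tx": 0.001, "ty": 0, "tz": 0, "spin": 0, "grip": 0}, {"tx": 0.002, "ty": 0, "tz": 0, "spin": 0, "grip": 0}, {"tx": 0.002, "ty": 0, "tz": 0, "spin": 0, "grip": 0}]'

```text
t: 26.3
ee_pos: [0.5328, -0.2662, 0.1106]
orientation: [0.756, 0.654, -0.001, -0.001]
force: [-4.6, 1.0, 1.8]
finger_gap: -0.0002
finger_force: 2.5
```

```bash
python3 ball.py
```

```text
26.3 [ 0.53275694 -0.26621611  0.11055758] [-4.62972386  1.04143348  1.76460689]
scene red [266 175  10   9  64] [270.21875  178.890625] [ 0.56   -0.2561  0.1115] [ 0.5575 -0.2615  0.108 ]
filter top 0.1440903582417138
wrist red [ 357  270   63   61 2882] [387.88549618 299.2980569 ] [ 0.5597 -0.2608  0.1133] [ 0.5604 -0.2635  0.108 ]
filter top None
```

The end stop is reached: 4.6 N, with the ball at +38 mm. I'm backing off and up.

Emit:
send_rows --deltas '[{"tx": -0.01, "ty": 0, "tz": 0, "spin": 0, "grip": 0}, {"tx": -0.03, "ty": 0, "tz": 0, "spin": 0, "grip": 0}, {"tx": -0.05, "ty": 0, "tz": 0.01, "spin": 0, "grip": 0}, {"tx": -0.06, "ty": 0, "tz": 0.04, "spin": 0, "grip": 0}, {"tx": -0.06, "ty": 0, "tz": 0.08, "spin": 0, "grip": 0}, {"tx": -0.06, "ty": 0, "tz": 0.12, "spin": 0, "grip": 0}, {"tx": -0.06, "ty": 0, "tz": 0.14, "spin": 0, "grip": 0}, {"tx": -0.06, "ty": 0, "tz": 0.14, "spin": 0, "grip": 0}, {"tx": -0.06, "ty": 0, "tz": 0.14, "spin": 0, "grip": 0}]'

```text
t: 27.3
ee_pos: [0.4738, -0.2664, 0.251]
orientation: [0.756, 0.654, 0.0, 0.001]
force: [0.1, -0.6, -0.4]
finger_gap: -0.0001
finger_force: 0.0
```

```bash
python3 ball.py && python3 -c "
from workcell import *
print(job_done())"
```

```text
27.3 [ 0.47384382 -0.26642693  0.25102251] [ 0.14859675 -0.62398236 -0.38764193]
scene red [265 175   9   9  62] [269.12903226 179.08064516] [ 0.5627 -0.2566  0.1116] [ 0.56   -0.2622  0.108 ]
filter top 0.14434925592213793
wrist red [418 195  30  29 662] [432.44108761 208.90332326] [ 0.5585 -0.2623  0.1157] [ 0.5608 -0.2642  0.108 ]
filter top 0.14202063193715941
the job is handed in; nothing more can be done
None
```

The job is handed in, result not reported: the blue filter is locked in the socket with its tip about 52 mm below the mouth, and the red valve lever is over at its end stop; nothing but the filter and lever was knowingly touched, though three loose look-alike filters toppled on the table early on.

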